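# Level the probe-station chuck stage and clamp it

## Robot

A 6-joint arm with a two-finger parallel gripper is mounted at the origin on the work surface. World frame = base frame: x ahead of the robot, y to its left, z up, the work surface at z = 0. Lengths are in m, angles in rad, forces in N, time in s.
With the tool pointing down it reaches from about 0.25 to 0.725 m from the base axis. Payload 4 kg.
Tool frame: the origin (TCP) lies on the centre line of the jaws, within the pads' length; the fingertips stand 11 mm ahead of it and the grasp point (between the pads) lies 8 mm behind it (bot.nose_length is the distance from the TCP to the fingertips, in m); z points along the fingers, y is the direction in which the jaws open and shut (so a half turn about z gives the same grasp; the last joint's range is limited). The gripper opens to 85 mm and grips with 20 to 120 N. Pads are 22 mm wide; open, the fingers measure 114 mm over their backs; the gripper's body (76 mm by 85 mm) begins 54 mm behind the grasp point. The pads swing forward as they close: fully open they stand 13 mm farther back than shut.
Start: joints at [1.291, 0.241, 0.005, 1.335, 0, 1.571], TCP at [0.138, 0.481, 0.242] pointing down, gripper open.
Joint ranges: [-2.72, 2.72], [-1.05, 1.87], [-1.09, 1.28], [-1.99, 2.15], [-1.42, 1.44], [-3.14, 3.14]. Speed limits (rad/s): [2.79, 2.79, 3.14, 3.14, 3.14, 3.14].

## Interface

Orientations are given as a unit quaternion [x, y, z, w].
In Python, from workcell import bot gives the robot as it stands.
- The arm moves only by the tool play_rows, never from a script. Its argument "plan" is one flat list of numbers, 6 for each row, row after row: the shift along the tool's x, y, z in mm, then the turn, a rotation vector about the tool's x, y, z in rad. A call has 1 to 20 rows; each row shifts and turns the commanded pose from where the row before left it, along the tool's axes as they then stand; what a row does not reach is not made up. A row lasts 1/8 s, in which the tool goes at most 62.5 mm and 10.7 degrees, less where a joint would pass 70% of its speed; a pose out of reach is approached as far as the arm can. A call with a gripper value outside its range is refused whole. "hand" is the opening in per cent of the stroke, from 0 (shut) to 100 (fully open), set as the call begins (left out, the last holds). The fingers move at their own pace and stop on an object; the grip force is fixed at half the most. Time passes only in rows, so rows that do not move let the fingers close. It gives the time, the measured TCP pose, the force and the opening at its end, in the units of the state.
- bot.get_obs(): the state, without advancing time (a new reading comes with each control period).
- bot.camera(name): name is "scene" or "top" or "wrist"; returns a dict with "frame" (384x512x3 uint8, blue, green, red), "range_z" (384x512 float32, m along the optical axis (not along the pixel's ray), 0 where there is no reading), "K" (3x3 intrinsics, pixels), "cam_to_world" (4x4, takes a point from camera to world coordinates). Camera axes: x right, y down, z forward; pixel columns grow to the right and rows downward; lengths in m; the calibration is good to about 2 mm. The wrist camera is an equidistant fisheye: a pixel r from the principal point sees the ray r / f radians off the axis. A picture is of the moment at which its call begins.
- bot.job_done(): hands the job in, once; it reports no verdict.
Trained networks look in the newest picture that a camera, given by its name, has taken for a name from the list of things; names that differ only in an ending like _2 or _b are one class to them, and where a whole thing is asked for, a point or a joint stands for the part that bears it (a point fixed in the world has none). Each returns a list of dicts, best first, with "p" (0 to 1); they miss things now and then, are a little off and sometimes report something else, mostly with a low value. They report only what shows in the picture. A call takes as long as a camera call.
- bot.outline_of(query, camera): "mask" (384x512 bool, what is visible of it) and "point" ([row, column] in pixels, amid what is visible of it).
The state is a dict: "clock": time; "joint_pos": joint angles; "joint_vel": joint speeds; "tau": joint torques, N m; "eef_pos": TCP position; "tool_rot": TCP orientation; "ft_force": force on the tool from outside, world axes, zero at the start; "ft_torque": the same for the moment, N m; "grip_width": finger opening in m.
Only numpy, scipy, OpenCV 4.12 (cv2) and the standard library are available. Lean on these libraries where they do the work, as an engineer would, in place of code of your own. Each camera call takes 0.05 s, during which the arm holds its last target.

## Task

Level the wafer stage in the middle of the table: turn its two T-bar foot screws until the bubble in each of the stage's two spirit vials lies between its two lines. Then swing the black clamp lever on the third foot clockwise, fully home against its stop, to lock the stage. Leave both bubbles between their lines and everything else on the table where it is.

Things in the scene. Friction and masses are not known exactly. Their poses are not given: they have to be found in the camera images.
- stage_base: Fixed dark steel base plate, 210 x 210 x 12 mm, bolted to the table; origin under its centre on the table top, x and y along its edges, z up. The stage stands on it on three feet: ball foot with the clamp lever at (-65, -65) mm, foot screw A at (+65, -65), foot screw B at (-65, +65); a pair of tubular spirit vials forms an L at the fourth corner.
- stage_plate: Aluminium stage plate, 200 x 200 x 12 mm, its top 52 mm above the table; it tilts up to about 1 degree about the ball foot and cannot slide. Origin at the ball foot's centre, 30 mm above the table; axes as stage_base's. In its middle a flat round chuck with a wafer, 92 mm across, rising 11 mm above the plate.
- screw_a: Foot screw A: upright steel hub 20 mm across with a straight T-bar through it. Origin on its axis at the plate's top, z up, x along the bar. Bar 8.4 mm thick, 84 mm between the centres of its 13 mm black ball ends, centre line 34 mm above the origin (86 mm above the table); hub top 45 mm above the origin. Turns stiffly (0.10 N m), stays where left, at most 4.5 rad either way from level.
- screw_b: Foot screw B, the same as screw A. Right-hand threads, 3 mm a turn: clockwise seen from above raises the screw's own corner, and that vial's bubble runs to the raised side, 3.2 mm per radian: screw A clockwise moves bubble A along +x of stage_base, screw B clockwise moves bubble B along +y; counter-clockwise the reverse. Neither screw moves the other's bubble.
- vial_a_centre (a point): Middle of vial A, midway between its two black lines (25 mm apart), on its top, 65 mm above the table. The vial is a green window along x of stage_base in a black holder, 76 x 20 x 16 mm, at (+35, +84) mm on the stage; it answers to foot screw A.
- bubble_a_centre (a point): Centre of vial A's pale bubble, 20 mm long, 8 mm wide. It runs along the vial, along x of stage_base, as the stage tilts, up to 14 mm off the middle; with the stage level that way it lies midway between the two lines.
- vial_b_centre (a point): Middle of vial B, midway between its two black lines (25 mm apart), on its top, 65 mm above the table. The vial is a green window along y of stage_base in a black holder, 76 x 20 x 16 mm, at (+84, +35) mm on the stage; it answers to foot screw B.
- bubble_b_centre (a point): The same for vial B; its bubble runs along y of stage_base.
- clamp (a joint): Angle of the clamp lever, rad: 0 open (arm along -x of stage_base), growing clockwise seen from above to 1.4 at the locked stop (arm nearly along +y of stage_base). It turns stiffly (0.12 N m) and stays where it is left. The stage's screws are set before it is locked.
- clamp_axis (a point): On the lever's upright turning axis over the ball foot, 86 mm above the table, at the height of the arm's tip. The lever's hub is 25 mm across.
- clamp_tip (a point): Centre of the tip of the lever's single arm, 72 mm out from the axis; the arm is round, 14 mm thick from 30 mm out to the tip, black, about 84 mm above the table.
- wafer_box: White square wafer box, 122 x 122 x 55 mm, loose beside the stage; origin under its centre. A bystander.
- objective: Dark round microscope objective, 34 mm across, 64 mm high, standing loose; origin under its centre. A bystander.
- hex_key: L-shaped hex key lying flat, 100 mm long, 8 mm thick; origin near the middle of its long leg, at the table. A bystander.
- solvent_bottle: Amber bottle, 66 mm across, 150 mm high; origin under its centre. A bystander.
- wipes_tub: White tub, 90 mm across, 100 mm high; origin under its centre. A bystander.
- driver: Screwdriver lying flat, 190 mm long; origin at the table under it. A bystander.
- positioner_far: Fixed probe micropositioner, 66 x 50 mm and 110 mm high, on the far side of the stage; origin under its base. A bystander.
- positioner_side: The same, fixed, beside the right edge of the stage. A bystander.

How it is judged:
On the way, in this order (a step that is already met when the one before it is completed fails the run):
1. with the clamp lever still open, both bubbles are brought between their lines (horizontal distance between bubble_a_centre and vial_a_centre below 0.0025 m and horizontal distance between bubble_b_centre and vial_b_centre below 0.0025 m and value of joint clamp below 0.8 rad), for 0.3 s.
2. the clamp lever is swung home (value of joint clamp above 1.25 rad), for 0.2 s.
At the end, for the whole second after the job is handed in: Each bubble's centre is within 2.5 mm of the middle of its vial (the bubble between its two lines, at most touching one) and the clamp lever is locked, past 1.25 rad of its 1.4 rad swing (horizontal distance between bubble_a_centre and vial_a_centre below 0.0025 m and horizontal distance between bubble_b_centre and vial_b_centre below 0.0025 m and value of joint clamp above 1.25 rad).
It fails at once if a loose bystander is moved by more than 25 mm (distance of any of wafer_box, objective, hex_key, solvent_bottle, wipes_tub, driver from where it was at the start of the episode above 0.025 m).
It also fails if it takes over 58 s, if anything falls off the work surface, if the arm or the gripper's body presses on something with over 40 N, if the wrist force passes 120 N, or if a joint passes its speed limit or range.

## Working session

There is one attempt and no reset: what is moved stays moved. The work goes in short steps, Python scripts to look and compute and a tool call to move; the robot and the scene stay as the last step left them, time stands still between calls to the robot, and variables do not carry over. Pictures are saved under pics/ and viewed, and the job is handed in when it is done.

Besides the shell and the picture viewer there is one more tool, called after "Emit:" as name(argument=value, ...) on one line, values as JSON. play_rows: Moves the arm, as the interface text tells. Its arguments: {"type":"object","properties":{"plan":{"type":"array","items":{"type":"number"}},"hand":{"type":"number"}},"required":["plan"]}

```bash
ls; mkdir -p pics
python3 - <<'E'
from workcell import bot
import cv2,numpy as np
for n in ["scene","top","wrist"]:
    c=bot.camera(n); cv2.imwrite(f"pics/{n}0.png",c["frame"]); print(n,c["K"].round(1).tolist(),c["cam_to_world"].round(3).tolist())
o=bot.get_obs(); print(o["clock"],o["eef_pos"],o["tool_rot"],o["grip_width"])
E
```

```text
pics
scene [[347.8, 0.0, 253.0], [0.0, 347.8, 196.3], [0.0, 0.0, 1.0]] [[-0.546, 0.527, -0.651, 1.236], [0.838, 0.34, -0.427, 0.431], [-0.004, -0.779, -0.627, 0.719], [0.0, 0.0, 0.0, 1.0]]
top [[419.8, 0.0, 254.3], [0.0, 419.8, 183.8], [0.0, 0.0, 1.0]] [[-0.045, -0.977, 0.208, 0.284], [-0.999, 0.045, -0.004, -0.006], [-0.005, -0.208, -0.978, 1.372], [0.0, 0.0, 0.0, 1.0]]
wrist [[297.3, 0.0, 259.1], [0.0, 297.3, 191.3], [0.0, 0.0, 1.0]] [[0.276, 0.917, 0.287, 0.065], [0.961, -0.263, -0.084, 0.502], [-0.001, 0.299, -0.954, 0.373], [0.0, 0.0, 0.0, 1.0]]
0.15 [0.1379474  0.48012069 0.24161879] [ 1.39438295e-01  9.90230445e-01 -7.85175077e-04 -1.08909432e-04] 0.08543832444908256
```

View pics/scene0.png

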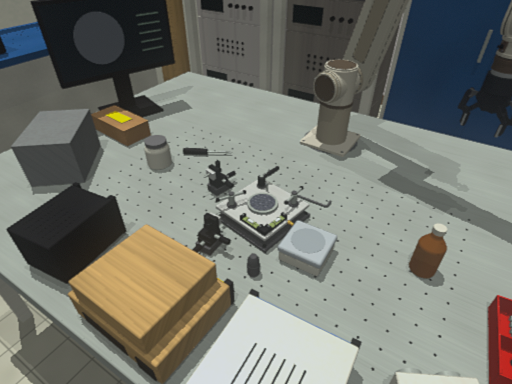

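View pics/top0.png

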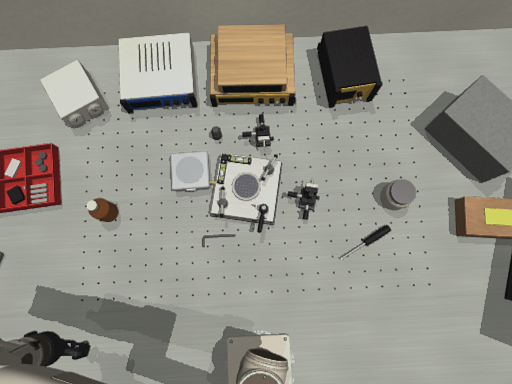

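```bash
cat > h.py <<'E'
from workcell import bot
import cv2,numpy as np
def ray(c,px):
    K=c["K"];T=c["cam_to_world"]
    d=np.array([(px[0]-K[0,2])/K[0,0],(px[1]-K[1,2])/K[1,1],1.0])
    return T[:3,3],T[:3,:3]@d
def atz(c,px,z):
    o,d=ray(c,px); return o+d*(z-o[2])/d[2]
def proj(c,p):
    T=c["cam_to_world"]; q=T[:3,:3].T@(np.asarray(p)-T[:3,3]); q=c["K"]@q; return q[:2]/q[2]
E
python3 - <<'E'
from h import *
for cam in ["top","scene"]:
    c=bot.camera(cam)
    for q,z in [("stage_base",.006),("stage_plate",.052),("screw_a",.086),("screw_b",.086),("vial_a_centre",.065),("bubble_a_centre",.065),("vial_b_centre",.065),("bubble_b_centre",.065),("clamp_axis",.086),("clamp_tip",.084)]:
        for r in bot.outline_of(q,cam)[:3]:
            m=r["mask"]; ys,xs=np.nonzero(m); ce=(xs.mean(),ys.mean())
            print(cam,q,round(r["p"],2),r["point"],np.round(ce,1),m.sum(),atz(c,ce,z).round(4))
E
```

```text
top stage_base 0.55 [186.8, 249.2] [246.9 188.6] 4097 [0.5598 0.0133 0.006 ]
top stage_plate 0.67 [187.5, 248.0] [246.5 187.6] 3678 [0.5538 0.0136 0.052 ]
top screw_a 0.67 [203.1, 225.4] [222.2 200.6] 103 [0.5092 0.0904 0.086 ]
top screw_a 0.57 [167.8, 270.1] [269.7 166.1] 108 [ 0.6126 -0.0629  0.086 ]
top screw_b 0.67 [203.1, 225.4] [222.2 200.6] 103 [0.5092 0.0904 0.086 ]
top screw_b 0.57 [167.8, 270.1] [269.7 166.1] 108 [ 0.6126 -0.0629  0.086 ]
top vial_a_centre 0.81 [187.0, 246.3] [246.5 187.3] 3559 [0.552  0.0135 0.065 ]
top vial_b_centre 0.58 [187.5, 248.6] [246.7 187.3] 3800 [0.5521 0.013  0.065 ]
top vial_b_centre 0.22 [133.0, 216.1] [216.2 132.5] 109 [0.7392 0.105  0.065 ]
top clamp_axis 0.52 [217.1, 261.1] [261.6 217. ] 176 [ 0.4525 -0.0294  0.086 ]
top clamp_tip 0.67 [211.3, 261.6] [262.5 213.3] 110 [ 0.4642 -0.0327  0.084 ]
scene stage_base 0.89 [211.0, 266.6] [262.4 211.9] 4109 [0.5431 0.0111 0.006 ]
scene stage_plate 0.75 [211.7, 260.7] [263.2 207.3] 3038 [0.5693 0.0293 0.052 ]
scene screw_a 0.63 [196.1, 228.6] [230.2 197. ] 170 [ 0.6161 -0.0546  0.086 ]
scene screw_b 0.63 [196.1, 228.6] [230.2 197. ] 170 [ 0.6161 -0.0546  0.086 ]
scene vial_a_centre 0.96 [205.3, 259.4] [263.5 207.2] 3125 [0.5814 0.0377 0.065 ]
scene vial_a_centre 0.7 [195.0, 298.2] [293.5 196.6] 95 [0.4911 0.0873 0.065 ]
scene vial_b_centre 0.55 [208.6, 263.0] [262.5 207.6] 2887 [0.5845 0.0363 0.065 ]
scene vial_b_centre 0.35 [265.2, 256.3] [253.4 265.5] 267 [0.7778 0.1308 0.065 ]
scene clamp_axis 0.72 [173.0, 267.1] [266.7 175.8] 175 [ 0.4683 -0.021   0.086 ]
scene clamp_tip 0.63 [175.3, 264.8] [266.4 176. ] 163 [ 0.4677 -0.0225  0.084 ]
```

Run:
```python
from h import *
c=bot.camera("top");f=c["frame"]
cv2.imwrite("pics/topz.png",cv2.resize(f[140:245,195:325],None,fx=6,fy=5.7,interpolation=cv2.INTER_CUBIC)[:600,:800])
c=bot.camera("scene");f=c["frame"]
cv2.imwrite("pics/scz.png",cv2.resize(f[155:255,200:335],None,fx=5.9,fy=5.9,interpolation=cv2.INTER_CUBIC))
```

```text
(no output)
```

View pics/topz.png

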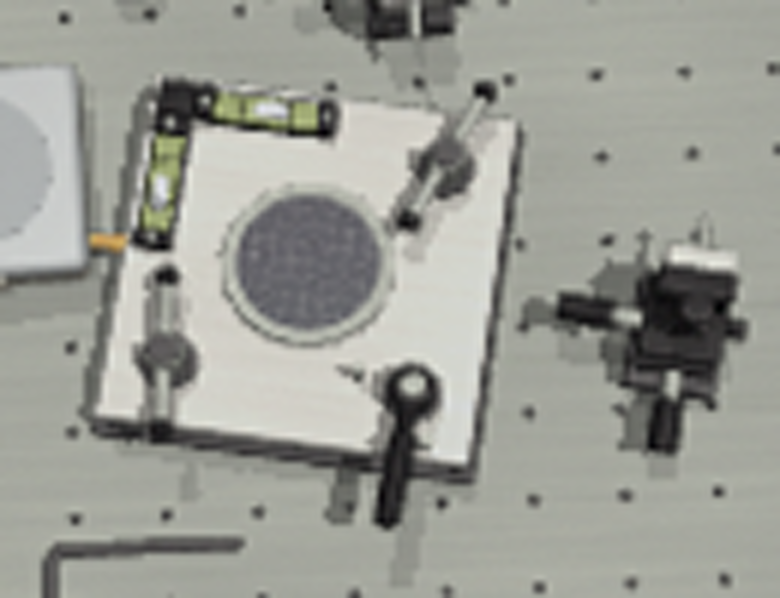

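View pics/scz.png

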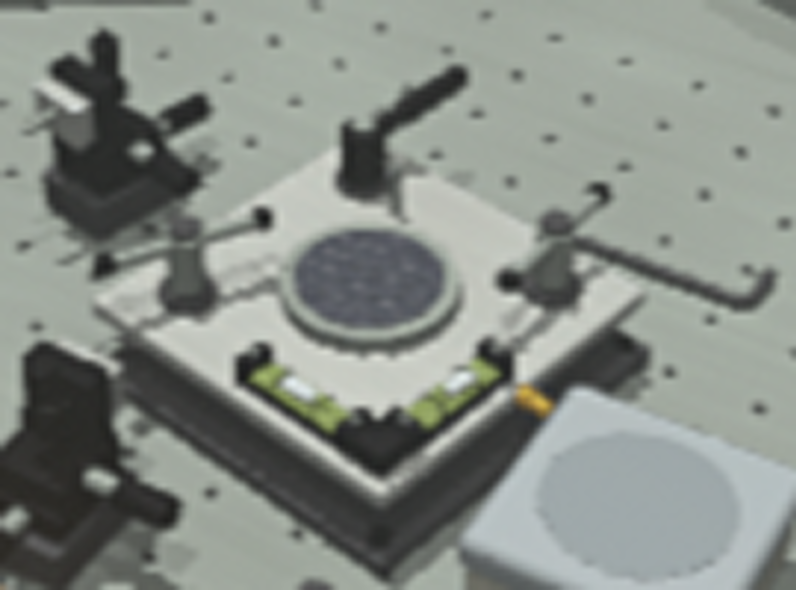

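View pics/wrist0.png

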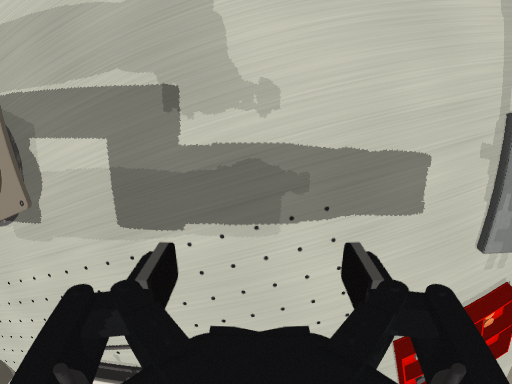

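Run:
```python
from h import *
c=bot.camera("top")
def u(a): return ((a[0]+.5)/6-.5+195,(a[1]+.5)/5.7-.5+140)
P={}
for n,a,z in [("A1",(485,90),.086),("A2",(407,218),.086),("B1",(167,275),.086),("B2",(160,430),.086),("clampaxis",(413,385),.096),("tip",(388,518),.084),("wafer",(309,262),.063),("plTL",(163,82),.052),("plTR",(522,115),.052),("plBR",(472,468),.052),("plBL",(95,420),.052),("bubA",(160,190),.065),("bubB",(270,109),.065)]:
    P[n]=atz(c,u(a),z); print(n,P[n].round(4))
cs=P["wafer"][:2]
A=(P["A1"]+P["A2"])[:2]/2; B=(P["B1"]+P["B2"])[:2]/2
src=np.array([[65,-65],[-65,65],[0,0],[-65,-65]])/1000
dst=np.array([A,B,cs,P["clampaxis"][:2]])
mu=src.mean(0);md=dst.mean(0)
H=(src-mu).T@(dst-md); th=np.arctan2(H[0,1]-H[1,0],H[0,0]+H[1,1])
R=np.array([[np.cos(th),-np.sin(th)],[np.sin(th),np.cos(th)]])
t=md-R@mu; print("yaw",th,"t",t); print((src@R.T+t-dst).round(4))
for n in P: print(n,((P[n][:2]-t)@R*1000).round(1))
d=P["A1"]-P["A2"];print("A bar",np.arctan2(d[1],d[0]),np.linalg.norm(d));d=P["B1"]-P["B2"];print("B bar",np.arctan2(d[1],d[0]),np.linalg.norm(d))
```

```text
A1 [ 0.6469 -0.0828  0.086 ]
A2 [ 0.5758 -0.038   0.086 ]
B1 [0.5496 0.0885 0.086 ]
B2 [0.4642 0.0946 0.086 ]
clampaxis [ 0.4813 -0.0363  0.096 ]
tip [ 0.4116 -0.0202  0.084 ]
wafer [0.5583 0.0146 0.063 ]
plTL [0.6694 0.0898 0.052 ]
plTR [ 0.6408 -0.1041  0.052 ]
plBR [ 0.4403 -0.066   0.052 ]
plBL [0.4762 0.1314 0.052 ]
bubA [0.6028 0.0923 0.065 ]
bubB [0.6471 0.0319 0.065 ]
yaw -0.18741840406398344 t [0.55844213 0.01530076]
[[-0.0012 -0.0003]
 [-0.0002 -0.0002]
 [ 0.0002  0.0007]
 [ 0.0012 -0.0002]]
A1 [105.2 -79.9]
A2 [ 27.  -49.1]
B1 [-22.3  70.2]
B2 [-107.3   60.3]
clampaxis [-66.2 -65.1]
tip [-137.7  -62.3]
wafer [-0.1 -0.7]
plTL [95.2 93.9]
plTR [ 103.2 -101.9]
plBR [-100.9 -101.9]
plBL [-102.5   98.7]
bubA [29.2 83.9]
bubB [84.  32.8]
A bar -0.5623316551281908 0.08408213071254998
B bar -0.07135539485043095 0.08557340427784353
```

Emit:
play_rows(plan=[-50.3, -32.6, 6, 0, 0, 0, -50.3, -32.6, 6, 0, 0, 0, -50.3, -32.6, 6, 0, 0, 0, -50.3, -32.6, 6, 0, 0, 0, -50.3, -32.6, 6, 0, 0, 0, -50.3, -32.6, 6, 0, 0, 0, -50.3, -32.6, 6, 0, 0, 0, -50.3, -32.6, 6, 0, 0, 0, -50.3, -32.6, 6, 0, 0, 0, -50.3, -32.6, 6, 0, 0, 0, -50.3, -32.6, 6, 0, 0, 0, -50.3, -32.6, 6, 0, 0, 0, 0, 0, 0, 0, 0, 0.14, 0, 0, 0, 0, 0, 0.143, 0, 0, 0, 0, 0, 0], hand=60)

```text
clock: 3.28
eef_pos: [0.6102, -0.0624, 0.1699]
tool_rot: [0.277, 0.961, -0.0, -0.0]
ft_force: [0.0, -0.1, 0.1]
grip_width: 0.0509
```

```bash
cat >> h.py <<'E'
def fdir(c,px):
    K=c["K"]; v=np.array([(px[0]-K[0,2]),(px[1]-K[1,2])]);r=np.linalg.norm(v);th=r/K[0,0]
    d=np.array([*(v/r*np.sin(th)),np.cos(th)]) if r>0 else np.array([0,0,1.])
    return c["cam_to_world"][:3,3],c["cam_to_world"][:3,:3]@d
def fatz(c,px,z):
    o,d=fdir(c,px); return o+d*(z-o[2])/d[2]
def fproj(c,p):
    T=c["cam_to_world"]; q=T[:3,:3].T@(np.asarray(p)-T[:3,3]); th=np.arctan2(np.hypot(q[0],q[1]),q[2]); u=q[:2]/np.hypot(q[0],q[1]); return c["K"][:2,2]+u*th*c["K"][0,0]
TH=-0.1874; Tb=np.array([.5584,.0153]); Rb=np.array([[np.cos(TH),-np.sin(TH)],[np.sin(TH),np.cos(TH)]])
def b2w(x,y,z): return np.array([*(Rb@(np.array([x,y])/1000)+Tb),z/1000])
def w2b(p): return (np.asarray(p)[:2]-Tb)@Rb*1000
E
cat > look.py <<'E'
import sys
from h import *
c=bot.camera("wrist");f=c["frame"].copy()
cv2.imwrite(f"pics/{sys.argv[1]}.png",f)
np.save("/tmp/k.npy",c["K"]);np.save("/tmp/T.npy",c["cam_to_world"]);
# rectified top-down at z=.065 around vials in base frame: 5 px/mm
def rect(x0,x1,y0,y1,s,z=65):
    xs=np.arange(x1,x0,-1/s);ys=np.arange(y1,y0,-1/s)
    m=np.array([[fproj(c,b2w(x,y,z)) for y in ys] for x in xs],np.float32)
    return cv2.remap(c["frame"],m[...,0],m[...,1],cv2.INTER_CUBIC)
cv2.imwrite(f"pics/{sys.argv[1]}_r.png",rect(-10,110,-15,110,5))
o=bot.get_obs();print(o["clock"],o["eef_pos"].round(4),o["tool_rot"].round(3),o["ft_force"].round(1),o["grip_width"].round(4),o["joint_pos"].round(2))
E
python3 look.py w1
```

```text
Traceback (most recent call last):
  File "look.py", line 12, in <module>
    o=bot.get_obs();print(o["clock"],o["eef_pos"].round(4),o["tool_rot"].round(3),o["ft_force"].round(1),o["grip_width"].round(4),o["joint_pos"].round(2))
                                                                                                         ^^^^^^^^^^^^^^^^^^^^^
AttributeError: 'float' object has no attribute 'round'
```

View pics/w1.png

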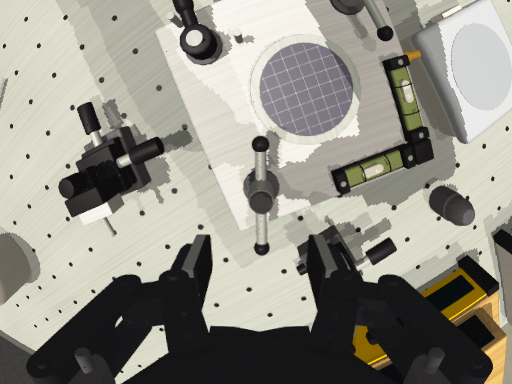

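View pics/w1_r.png

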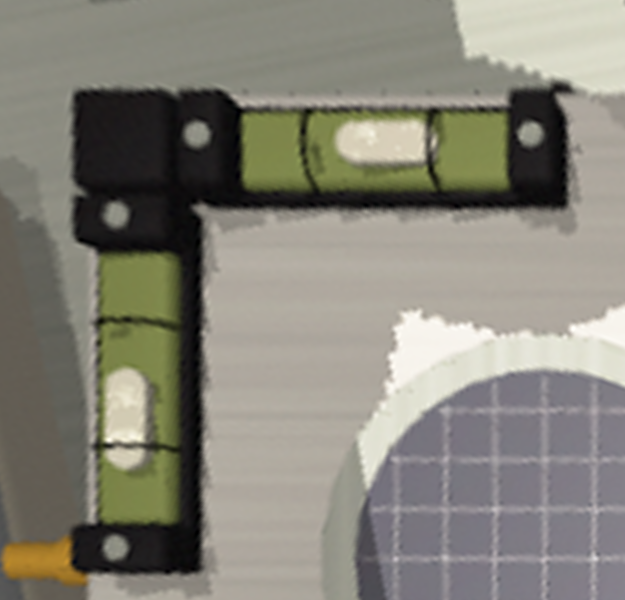

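```bash
sed -i 's/o\["grip_width"\].round(4)/round(o["grip_width"],4)/' look.py
python3 - <<'E'
from h import *
c=dict(K=np.load("/tmp/k.npy"),cam_to_world=np.load("/tmp/T.npy"))
a=fatz(c,(260,144),.086);b=fatz(c,(262,248),.086);m=(a+b)/2
print(a,b,m,np.linalg.norm(a-b),np.arctan2(*(b-a)[1::-1]),w2b(m),b2w(65,-65,86))
o=bot.get_obs();q=o["tool_rot"];print(o["eef_pos"])
from scipy.spatial.transform import Rotation as R
M=R.from_quat(q).as_matrix();print("tool shift mm",M.T@(np.array([m[0],m[1],.08])-o["eef_pos"])*1000,np.arctan2(M[1,0],M[0,0]))
a=fatz(c,(345,2),.086);b=fatz(c,(385,33),.086);print(a,b,w2b(b),w2b(a))
E
```

```text
[ 0.57279776 -0.03707268  0.086     ] [ 0.64555286 -0.0808246   0.086     ] [ 0.60917531 -0.05894864  0.086     ] 0.08489720403758101 -0.5414179566754551 [ 63.71922883 -63.48899587] [ 0.61015215 -0.0606718   0.086     ]
[ 0.61015414 -0.06216489  0.17012675]
tool shift mm [ 2.51691753  2.21608568 90.1270633 ] 2.58116216794343
[0.51293717 0.07476485 0.086     ] [0.5477129  0.09032853 0.086     ] [-24.47817943  71.72386504] [-55.74546568  49.95378467]
```

Emit:
play_rows(plan=[2, 1.7, 30, 0, 0, 0, 0, 0, 30, 0, 0, 0, 0, 0, 20, 0, 0, 0, 0, 0, 10, 0, 0, 0, 0, 0, 0, 0, 0, 0])

```text
clock: 3.95
eef_pos: [0.609, -0.0594, 0.08]
tool_rot: [0.277, 0.961, -0.0, -0.001]
ft_force: [-1.1, 0.2, 0.5]
grip_width: 0.0515
```

Emit:
play_rows(plan=[0, 0, 0, 0, 0, 0, 0, 0, 0, 0, 0, 0, 0, 0, 0, 0, 0, 0, 0, 0, 0, 0, 0, 0, 0, 0, 0, 0, 0, 0], hand=0)

```text
clock: 4.58
eef_pos: [0.6097, -0.0605, 0.0819]
tool_rot: [0.278, 0.961, -0.001, 0.001]
ft_force: [-3.2, -2.8, 6.5]
grip_width: 0.0177
```

```bash
python3 look.py w2
```

```text
4.625 [ 0.6097 -0.0605  0.0818] [ 0.278  0.961 -0.001  0.001] [-2.9 -2.4  6.5] 0.0181 [-0.1   0.57  0.07  1.07 -0.    0.47]
```

View pics/w2.png

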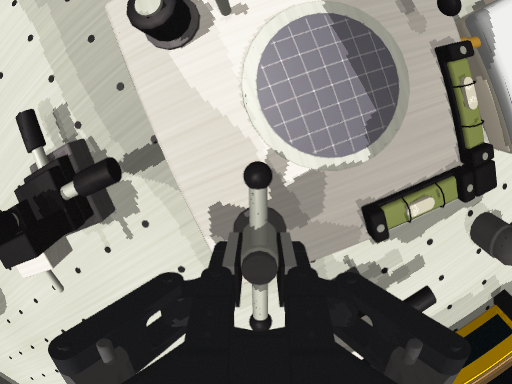

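Emit:
play_rows(plan=[0, 0, 0, 0, 0, 0.12, 0, 0, 0, 0, 0, 0.17, 0, 0, 0, 0, 0, 0.17, 0, 0, 0, 0, 0, 0.17, 0, 0, 0, 0, 0, 0.17, 0, 0, 0, 0, 0, 0.17, 0, 0, 0, 0, 0, 0.17, 0, 0, 0, 0, 0, 0.17, 0, 0, 0, 0, 0, 0.17, 0, 0, 0, 0, 0, 0.17, 0, 0, 0, 0, 0, 0.17, 0, 0, 0, 0, 0, 0.17, 0, 0, 0, 0, 0, 0.17, 0, 0, 0, 0, 0, 0, 0, 0, 0, 0, 0, 0])

```text
clock: 6.5
eef_pos: [0.6067, -0.0603, 0.0818]
tool_rot: [0.978, 0.207, -0.002, 0.0]
ft_force: [-10.5, -2.6, 11.4]
grip_width: 0.0179
```

```bash
python3 look.py w3
```

```text
6.55 [ 0.6068 -0.0603  0.0818] [ 0.978  0.207 -0.002  0.   ] [-9.7 -2.5 11.3] 0.0179 [-0.1   0.57  0.06  1.07 -0.    2.63]
```

View pics/w3.png

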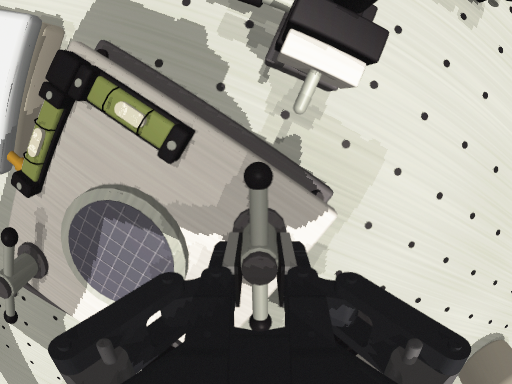

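View pics/w3_r.png

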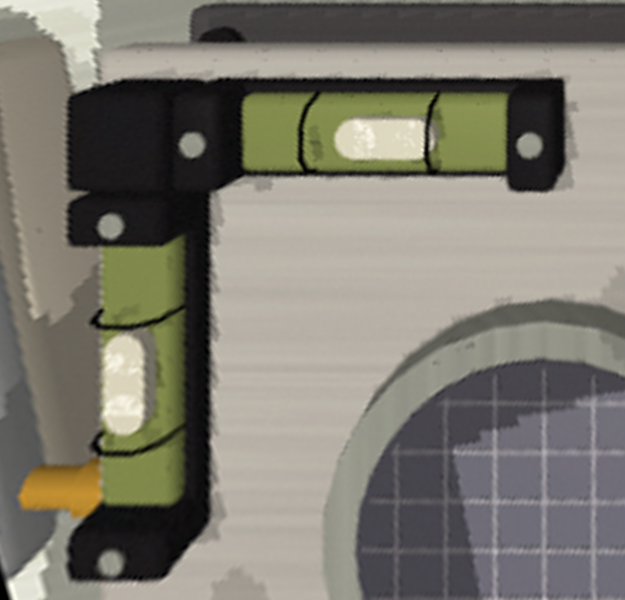

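Emit:
play_rows(plan=[0, 0, 0, 0, 0, 0, 0, 0, 0, 0, 0, 0, 0, 0, 0, 0, 0, 0, 0, 0, -30, 0, 0, 0, 0, 0, -40, 0, 0, 0, 0, 0, -20, 0, 0, 0, 0, 0, 0, 0, 0, 0], hand=60)

```text
clock: 7.42
eef_pos: [0.611, -0.0596, 0.1723]
tool_rot: [0.978, 0.208, 0.002, 0.001]
ft_force: [-0.0, -0.4, -0.1]
grip_width: 0.0513
```

```bash
python3 look.py w4
```

```text
7.475 [ 0.6099 -0.0595  0.1705] [0.978 0.208 0.001 0.   ] [0.1 0.4 0.5] 0.0512 [-0.1   0.5   0.2   1.27  0.    2.63]
```

View pics/w4.png

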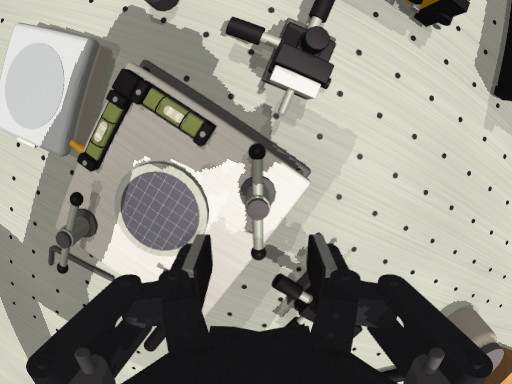

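View pics/w4_r.png

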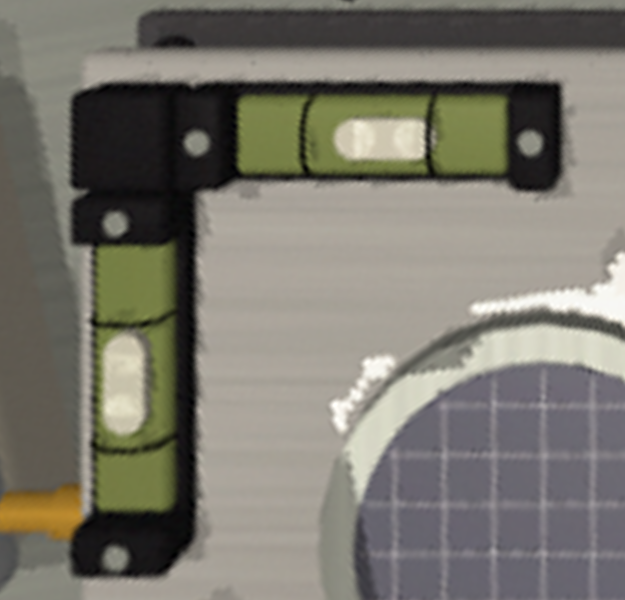

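```bash
cat > sh.py <<'E'
from h import *
from scipy.spatial.transform import Rotation as R
def shift(p):
    o=bot.get_obs();M=R.from_quat(o["tool_rot"]).as_matrix()
    return (M.T@(np.asarray(p)-o["eef_pos"])*1000).round(1),np.arctan2(M[1,0],M[0,0])
E
python3 - <<'E'
from sh import *
c=dict(K=np.load("/tmp/k.npy"),cam_to_world=np.load("/tmp/T.npy"))
a=fatz(c,(76,199),.086);b=fatz(c,(63,268),.086);m=(a+b)/2
print(a,b,m,np.linalg.norm(a-b),np.arctan2(*(a-b)[1::-1]),w2b(m),b2w(-65,65,86))
print(shift([*b2w(-65,65,86)[:2],.17]))
E
```

```text
[0.54644959 0.09044428 0.086     ] [0.46235039 0.09475354 0.086     ] [0.50439999 0.09259891 0.086     ] 0.08420952511959283 -0.05119542066139334 [-67.45575353  65.88508095] [0.50664785 0.0912718  0.086     ]
(array([ -33. , -179.7,    0.3]), np.float64(0.41898029755337424))
```

Emit:
play_rows(plan=[-8.4, -45, 0, 0, 0, 0, -8.4, -45, 0, 0, 0, 0, -8.4, -45, 0, 0, 0, 0, -8.4, -45, 0, 0, 0, 0, 0, 0, 0, 0, 0, -0.177, 0, 0, 0, 0, 0, -0.177, 0, 0, 0, 0, 0, -0.177, 0, 0, 0, 0, 0, -0.177, 0, 0, 0, 0, 0, -0.177, 0, 0, 0, 0, 0, -0.177, 0, 0, 0, 0, 0, -0.177, 0, 0, 0, 0, 0, -0.177, 0, 0, 0, 0, 0, -0.177, 0, 0, 0, 0, 0, -0.177, 0, 0, 0, 0, 0, -0.177, 0, 0, 0, 0, 0, -0.177, 0, 0, 0, 0, 0, -0.177, 0, 0, 0, 0, 0, -0.177, 0, 0, 0, 0, 0, -0.177, 0, 0, 0, 0, 0, 0])

```text
clock: 9.98
eef_pos: [0.5045, 0.091, 0.1686]
tool_rot: [0.035, 0.999, -0.0, -0.002]
ft_force: [0.4, 0.1, 0.2]
grip_width: 0.0514
```

```bash
python3 look.py w5;python3 - <<'E'
from sh import *
print(shift([.506,.092,.08]))
E
```

```text
10.025 [0.5047 0.0911 0.1689] [ 0.035  0.999 -0.    -0.001] [ 0.2 -0.1  0.8] 0.0512 [ 0.18  0.31 -0.1   1.17  0.    0.25]
(array([-1.5,  1.1, 88.9]), np.float64(3.0708607627995206))
```

View pics/w5.png

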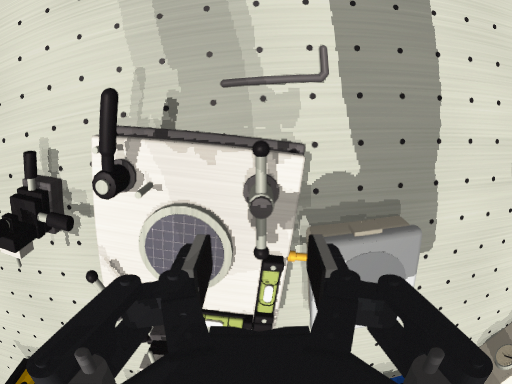

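View pics/w5_r.png

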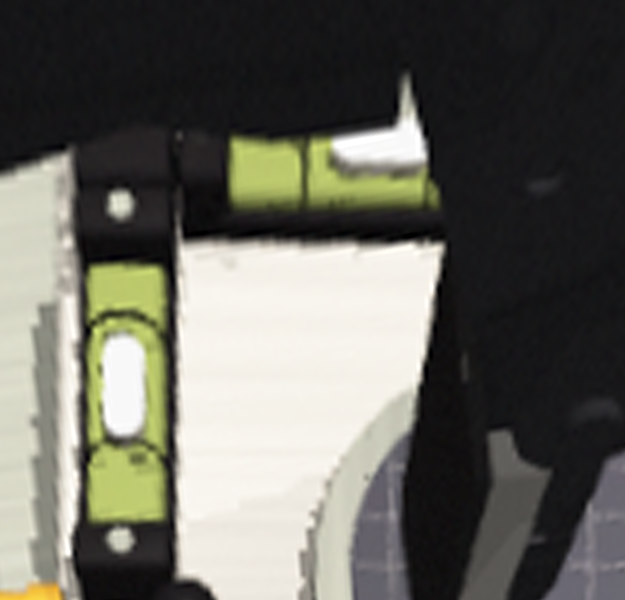

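Run:
```python
from sh import *
c=dict(K=np.load("/tmp/k.npy"),cam_to_world=np.load("/tmp/T.npy"))
a=fatz(c,(261,149),.086);b=fatz(c,(262,253),.086);m=(a+b)/2
print(m,np.linalg.norm(a-b),np.arctan2(*(b-a)[1::-1]))
print(shift([*m[:2],.08]))
a=fatz(c,(109,94),.084);b=fatz(c,(105,186),.098);print("tip,axis",a,b,w2b(a),w2b(b))
```

```text
[0.50597257 0.09359303 0.086     ] 0.08531414669332242 -0.058220909016623724
(array([-1.3,  2.7, 88.9]), np.float64(3.0708607627995206))
tip,axis [ 0.40860007 -0.01894875  0.084     ] [ 0.47906282 -0.02706338  0.098     ] [-140.79651338  -61.5576002 ] [-70.0556296  -56.40260101]
```

Emit:
play_rows(plan=[-1.3, 1.8, 30, 0, 0, 0, 0, 0, 30, 0, 0, 0, 0, 0, 20, 0, 0, 0, 0, 0, 9, 0, 0, 0, 0, 0, 0, 0, 0, 0])

```text
clock: 10.65
eef_pos: [0.5064, 0.0928, 0.0807]
tool_rot: [0.034, 0.999, -0.0, -0.001]
ft_force: [-0.5, 0.4, 0.9]
grip_width: 0.0512
```

Emit:
play_rows(plan=[0, 0, 0, 0, 0, 0, 0, 0, 0, 0, 0, 0, 0, 0, 0, 0, 0, 0, 0, 0, 0, 0, 0, 0, 0, 0, 0, 0, 0, 0], hand=0)

```text
clock: 11.28
eef_pos: [0.5077, 0.0921, 0.0825]
tool_rot: [0.034, 0.999, -0.001, 0.001]
ft_force: [-1.3, -4.3, 6.5]
grip_width: 0.018
```

Emit:
play_rows(plan=[0, 0, 0, 0, 0, 0.1, 0, 0, 0, 0, 0, 0.14, 0, 0, 0, 0, 0, 0.14, 0, 0, 0, 0, 0, 0.14, 0, 0, 0, 0, 0, 0.14, 0, 0, 0, 0, 0, 0.14, 0, 0, 0, 0, 0, 0, 0, 0, 0, 0, 0, 0])

```text
clock: 12.28
eef_pos: [0.5066, 0.0902, 0.0825]
tool_rot: [0.421, 0.907, -0.002, 0.001]
ft_force: [-3.5, -9.2, 9.2]
grip_width: 0.0179
```

Emit:
play_rows(plan=[0, 0, 0, 0, 0, 0, 0, 0, 0, 0, 0, 0, 0, 0, 0, 0, 0, 0, 0, 0, -30, 0, 0, 0, 0, 0, -40, 0, 0, 0, 0, 0, -20, 0, 0, 0, 0, 0, 0, 0, 0, 0], hand=60)

```text
clock: 13.15
eef_pos: [0.5083, 0.0935, 0.1729]
tool_rot: [0.42, 0.907, 0.001, 0.002]
ft_force: [-0.4, 1.1, 0.1]
grip_width: 0.0513
```

```bash
python3 look.py w6
```

```text
13.2 [0.5072 0.0932 0.1714] [0.42  0.907 0.    0.   ] [-0.4  0.5 -0.7] 0.0514 [ 0.18  0.31 -0.09  1.17  0.    1.05]
```

View pics/w6.png

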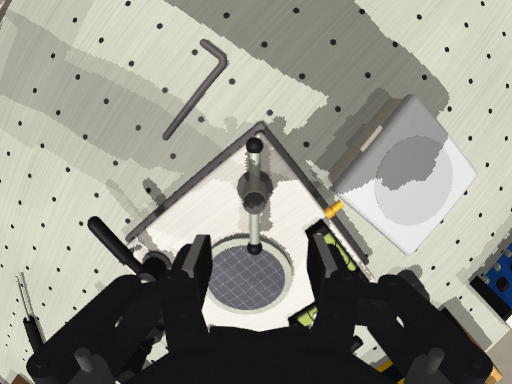

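View pics/w6_r.png

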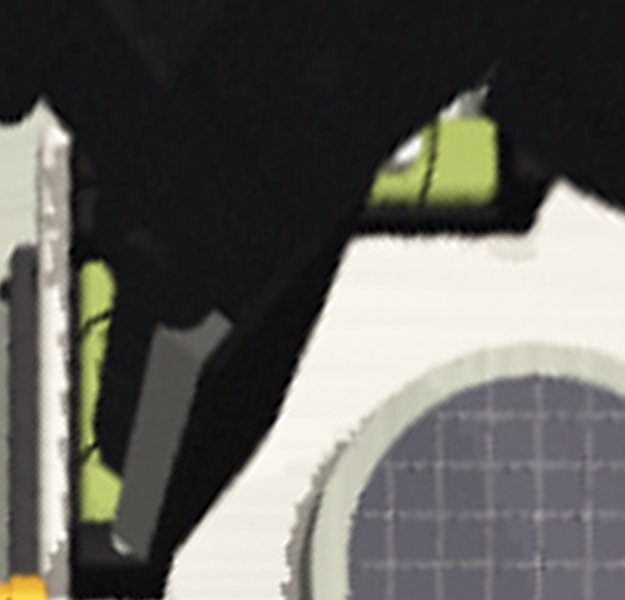

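Run:
```python
from sh import *
print(shift([.59,-.04,.19]))
```

```text
(array([-155.1,  -23. ,  -18.5]), np.float64(2.2741495869731194))
```

Emit:
play_rows(plan=[-40, -6, -5, 0, 0, 0, -40, -6, -5, 0, 0, 0, -40, -6, -5, 0, 0, 0, -35, -5, -5, 0, 0, 0, 0, 0, 0, 0, 0, 0])

```text
clock: 13.82
eef_pos: [0.5899, -0.0422, 0.1892]
tool_rot: [0.422, 0.907, -0.0, -0.001]
ft_force: [-0.4, -0.1, -0.2]
grip_width: 0.0511
```

```bash
python3 look.py w7
```

```text
13.875 [ 0.589  -0.0409  0.1892] [ 0.421  0.907 -0.    -0.002] [ 1.  -0.   0.9] 0.051 [-0.07  0.45  0.16  1.29  0.    0.8 ]
```

View pics/w7.png

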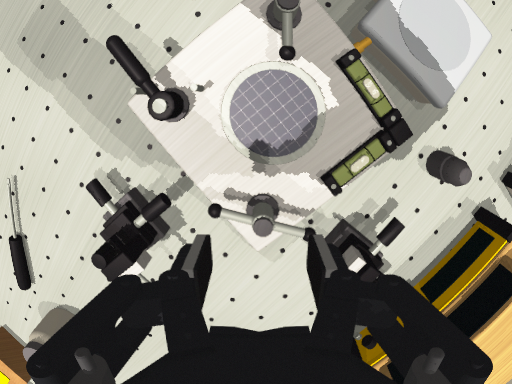

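View pics/w7_r.png

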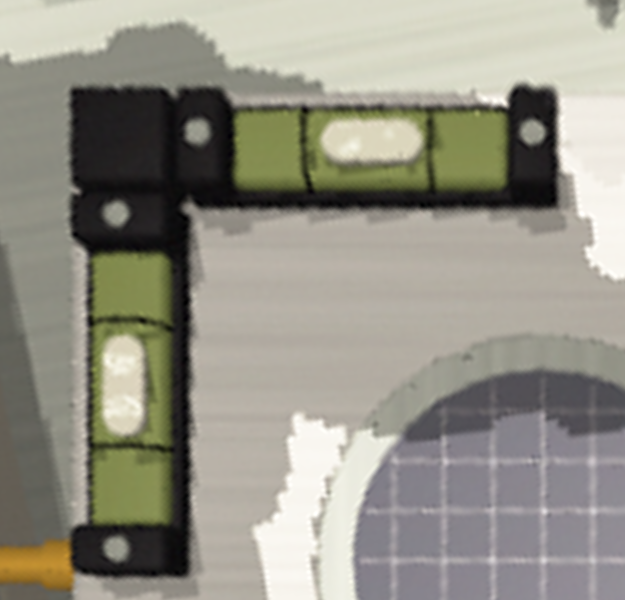

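Run:
```python
from sh import *
c=dict(K=np.load("/tmp/k.npy"),cam_to_world=np.load("/tmp/T.npy"))
a=fatz(c,(115,43),.084);b=fatz(c,(163,104),.098);print("tip,axis",a,b,w2b(a),w2b(b))
d=a-b;print(np.arctan2(d[1],d[0]))
p=b2w(-120,-99,150);print(p,shift(p))
```

```text
tip,axis [ 0.4109428  -0.01777192  0.084     ] [ 0.48455067 -0.03027502  0.098     ] [-138.71404927  -59.96491856] [-64.06551959 -58.53558911]
2.973337770184968
[ 0.42205677 -0.0596101   0.15      ] (array([  93.3, -139.5,   39.7]), np.float64(2.2719650015884794))
```

Emit:
play_rows(plan=[23.3, -35, 0, 0, 0, 0, 23.3, -35, 0, 0, 0, 0, 23.3, -35, 0, 0, 0, 0, 23.3, -35, 0, 0, 0, 0, 0, 0, 0, 0, 0, -0.17, 0, 0, 0, 0, 0, -0.17, 0, 0, 0, 0, 0, -0.17, 0, 0, 0, 0, 0, -0.17, 0, 0, 20, 0, 0, 0, 0, 0, 0, 0, 0, 0], hand=0)

```text
clock: 15.12
eef_pos: [0.4201, -0.0584, 0.1694]
tool_rot: [0.093, 0.996, 0.0, -0.003]
ft_force: [0.2, 0.2, 1.2]
grip_width: 0.0
```

```bash
python3 look.py w8;python3 - <<'E'
from sh import *
o=bot.get_obs();print(w2b(o["eef_pos"]),shift(b2w(-120,-99,86)))
E
```

```text
15.175 [ 0.421  -0.0587  0.1703] [ 0.093  0.996  0.    -0.002] [ 0.6  0.5 -0.1] 0.0001 [-0.14  0.14 -0.31  1.12  0.    0.05]
[-121.25760015  -98.29941255] (array([-1.5, -0.7, 84.3]), np.float64(2.9550764592500793))
```

View pics/w8.png

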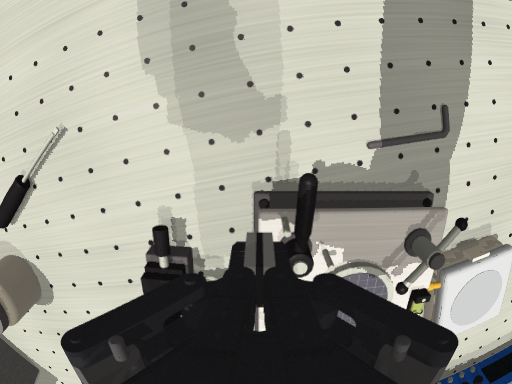

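Emit:
play_rows(plan=[0, 0, 30, 0, 0, 0, 0, 0, 30, 0, 0, 0, 0, 0, 24, 0, 0, 0, 0, 4, 0, 0, 0, 0, 0, 4, 0, 0, 0, 0, 0, 4, 0, 0, 0, 0, 0, 0, 0, 0, 0, 0])

```text
clock: 16.05
eef_pos: [0.4255, -0.0475, 0.0882]
tool_rot: [0.093, 0.996, -0.0, 0.001]
ft_force: [-0.2, 0.5, -0.8]
grip_width: 0.0001
```

```bash
python3 look.py w9;python3 - <<'E'
from sh import *
o=bot.get_obs();print(w2b(o["eef_pos"]))
E
```

```text
16.1 [ 0.4253 -0.0477  0.088 ] [ 0.094  0.996 -0.     0.001] [ 0.1 -0.3 -0.1] 0.0 [-0.11  0.24 -0.44  0.9  -0.    0.08]
[-119.00610239  -86.71247019]
```

View pics/w9.png

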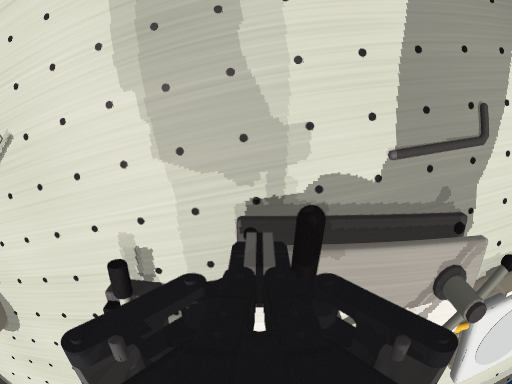

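Emit:
play_rows(plan=[1.9, 5.5, 0, 0, 0, 0.1, 1.9, 5.5, 0, 0, 0, 0.1, 1.9, 5.5, 0, 0, 0, 0.1, 1.9, 5.5, 0, 0, 0, 0.1, 1.9, 5.5, 0, 0, 0, 0.1, 1.9, 5.5, 0, 0, 0, 0.1, 1.9, 5.5, 0, 0, 0, 0.1, 1.9, 5.5, 0, 0, 0, 0.1, 1.9, 5.5, 0, 0, 0, 0.1, 1.9, 5.5, 0, 0, 0, 0.1, 1.9, 5.5, 0, 0, 0, 0.1, 1.9, 5.5, 0, 0, 0, 0.1, 1.9, 5.5, 0, 0, 0, 0.1, 0, 0, 0, 0, 0, 0])

```text
clock: 17.85
eef_pos: [0.4557, 0.0152, 0.0875]
tool_rot: [0.677, 0.736, -0.0, 0.0]
ft_force: [-0.5, -0.7, -0.4]
grip_width: -0.0001
```

```bash
python3 look.py w10;python3 - <<'E'
from sh import *
o=bot.get_obs();print(w2b(o["eef_pos"]),o["ft_force"],o["ft_torque"],shift([0,0,0])[1])
E
```

```text
17.9 [0.4557 0.0153 0.0875] [0.677 0.736 0.    0.   ] [-0.4 -0.9 -0.2] 0.0003 [ 0.03  0.29 -0.37  0.92 -0.    1.52]
[-100.87086446  -19.12009057] [-0.36909743 -0.88620445 -0.21418538] [-0.0923784   0.07553631 -0.02315265] 1.6553771340886363
```

View pics/w10.png

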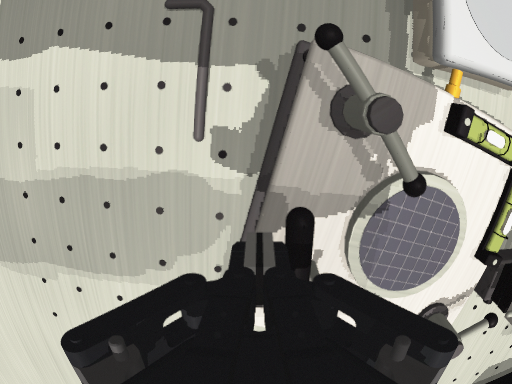

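Emit:
play_rows(plan=[1.9, 5.5, 0, 0, 0, 0.1, 0, 3, 0, 0, 0, 0, 0, 3, 0, 0, 0, 0, 0, 0, 0, 0, 0, 0])

```text
clock: 18.4
eef_pos: [0.4621, 0.0177, 0.087]
tool_rot: [0.712, 0.702, -0.003, -0.003]
ft_force: [-12.8, 0.6, 10.7]
grip_width: 0.0001
```

```bash
python3 look.py w11;python3 - <<'E'
from sh import *
c=dict(K=np.load("/tmp/k.npy"),cam_to_world=np.load("/tmp/T.npy"))
o=bot.get_obs();print(w2b(o["eef_pos"]),o["ft_force"],o["ft_torque"],shift([0,0,0])[1])
E
```

```text
18.45 [0.4621 0.0177 0.087 ] [ 0.712  0.702 -0.003 -0.003] [-12.8   0.5  11.1] -0.0002 [ 0.04  0.31 -0.34  0.93  0.    1.62]
[-95.02717745 -15.61658684] [-12.79428192   0.53251076  11.09265382] [-0.0186167   2.48254423 -0.03472715] 1.556871641322011
```

View pics/w11.png

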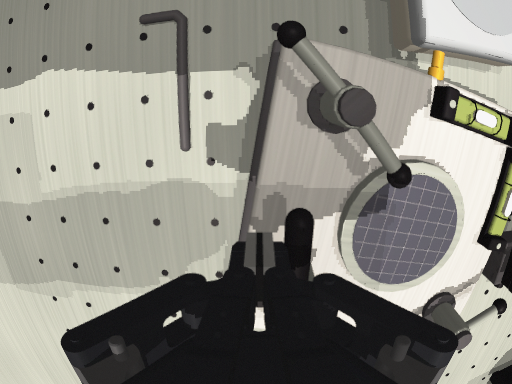

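Emit:
play_rows(plan=[0, -10, 0, 0, 0, 0, 0, -10, 0, 0, 0, 0, 0, 0, -35, 0, 0, 0, 0, 0, -45, 0, 0, 0, 0, 0, -25, 0, 0, 0, 0, 0, 0, 0, 0, 0])

```text
clock: 19.2
eef_pos: [0.4487, 0.0181, 0.1944]
tool_rot: [0.713, 0.701, 0.002, 0.002]
ft_force: [-0.3, -0.5, -0.3]
grip_width: -0.0003
```

Run:
```python
from sh import *
print(shift([.59,-.04,.19]))
```

```text
(array([-55.8, 142.2,   5.2]), np.float64(1.5546756068368863))
```

Move there and turn back to yaw 2.27 (rz −0.72).

Emit:
play_rows(plan=[-14, 35.5, 0, 0, 0, 0, -14, 35.5, 0, 0, 0, 0, -14, 35.5, 0, 0, 0, 0, -14, 35.5, 5, 0, 0, 0, 0, 0, 0, 0, 0, -0.18, 0, 0, 0, 0, 0, -0.18, 0, 0, 0, 0, 0, -0.18, 0, 0, 0, 0, 0, -0.18, 0, 0, 0, 0, 0, 0])

```text
clock: 20.32
eef_pos: [0.5873, -0.0403, 0.1855]
tool_rot: [0.421, 0.907, -0.0, -0.001]
ft_force: [0.4, -0.4, -0.0]
grip_width: 0.0002
```

```bash
python3 look.py w12
python3 - <<'E'
from h import *
c=bot.camera("top");f=c["frame"]
cv2.imwrite("pics/topend.png",f)
E
```

```text
20.375 [ 0.5874 -0.0403  0.1859] [ 0.422  0.907 -0.    -0.001] [-0.4 -0.3  0.4] -0.0001 [-0.07  0.45  0.15  1.28  0.    0.8 ]
```

View pics/w12.png

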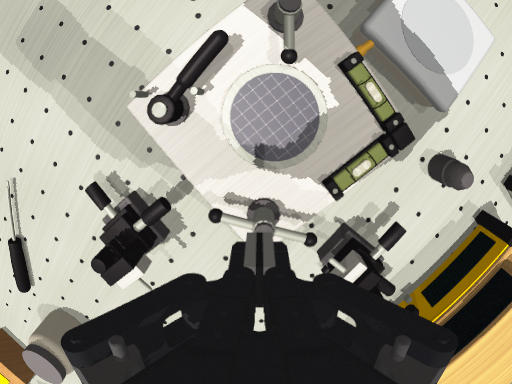

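View pics/w12_r.png

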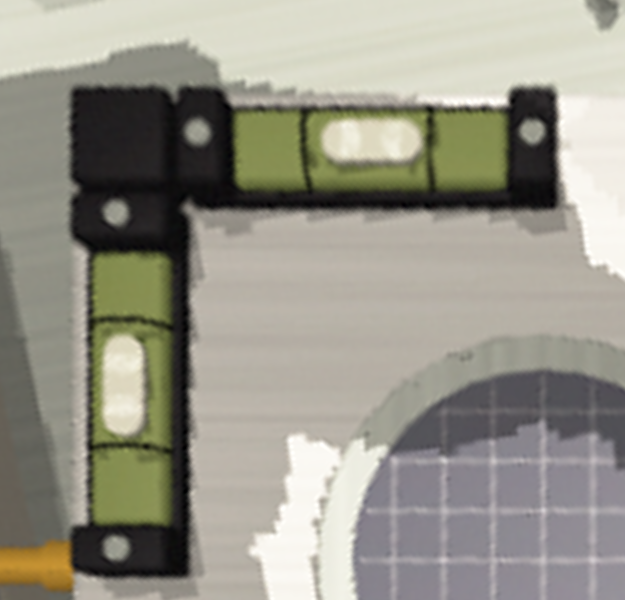

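View pics/topend.png

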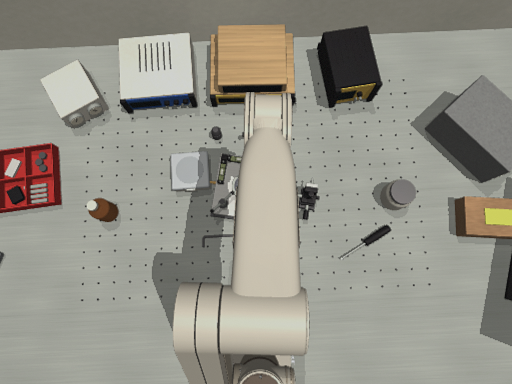

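Both bubbles sit between their lines, and the lever has swung round towards +y. I'll check its angle before handing in.

Run:
```python
from h import *
c=dict(K=np.load("/tmp/k.npy"),cam_to_world=np.load("/tmp/T.npy"))
a=fatz(c,(220,40),.086);b=fatz(c,(161,108),.098);d=w2b(a)-w2b(b);print(d,"clamp",np.pi-np.arctan2(d[1],d[0]))
c7=None
a=fatz(c,(182,84),.086);d=w2b(fatz(c,(220,40),.086))-w2b(a);print("arm only",np.pi-np.arctan2(d[1],d[0]))
```

```text
[-12.38263622  66.93207677] clamp 1.3878616421767935
arm only 1.4118943901676229
```

```bash
python3 -c "
from workcell import bot
print(bot.job_done())"
```

```text
the job is handed in; nothing more can be done
None
```

The stage is level and locked, and I handed the job in at about 20.5 s of the 58 s allowed. I gripped each foot screw by its hub: screw A went about 2.16 rad clockwise and screw B about 0.8 rad clockwise. I then swung the clamp lever clockwise with the shut fingers until it met its stop, at about 13 N sideways.

- **Bubbles:** in the last wrist picture both lie between their lines, within about 1 mm of the middle. Raw readings taken at an angle differed by up to 2 mm because the lines sit higher than the bubble. I corrected for that, and the corrected readings agreed.
- **Clamp lever:** the last picture gives 1.39 to 1.41 rad, against the 1.25 rad needed.
- **Bystanders:** the wafer box, objective, hex key and the rest look unmoved by eye in the last top picture. I did not measure them.

No check failed, and the hand-in itself reports no verdict.

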